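# Make up a window hardware kit

### The arm

A 6-joint arm with a two-finger parallel gripper is mounted at the origin on the work surface. World frame = base frame: x ahead of the robot, y to its left, z up, the work surface at z = 0. Lengths are in m, angles in rad, forces in N, time in s.
With the tool pointing down it reaches from about 0.3 to 0.85 m from the base axis. Payload 4.2 kg.
Tool frame: the origin (TCP) lies midway between the tips of the shut fingers; the grasp point (between the pads) lies 19 mm behind it (arm.grip_point_offset is the distance from the TCP to the grasp point, in m); z points along the fingers, x is the direction in which the jaws open and shut, and the axes are right-handed (so a half turn about z gives the same grasp; the last joint's range is limited). The gripper opens to 91 mm and grips with 3 to 60 N. Pads are 32 mm wide; open, the fingers measure 118 mm over their backs; the gripper's body (76 mm by 178 mm) begins 60 mm behind the grasp point.
Start: joints at [1.144, 0.32, 1.565, -0, 1.257, -0.02], TCP at [0.228, 0.528, 0.214] pointing down, gripper open.
Joint ranges: [-3.11, 3.11], [-0.84, 2.01], [0.21, 2.61], [-1.34, 4.49], [0.05, 2.63], [-2.56, 2.56]. Speed limits (rad/s): [2.57, 2.57, 3.14, 3.14, 3.14, 3.14].

### API

Orientations are given as a rotation vector (axis times angle).
In Python, from plant import status, cams, arm gives the robot as it stands.
- The arm moves only by the shell command python3 -m inch 'ROWS' [FORCE]. ROWS is a JSON object of lists of equal length, an entry for each row: "gripper": the finger opening in cm, from 0 to 9.12; "offset": the shift along the world's x, y, z in cm, a list of three; "twist": the turn, a rotation vector about the world's x, y, z in degrees, a list of three. In form: {"gripper": [gripper, ...], "offset": [[tx, ty, tz], ...], "twist": [[ax, ay, az], ...]}. A call has 1 to 5 rows; each row is the pose to reach, as a shift and turn from the pose commanded when the call began; what a row does not reach only later rows make up. A row lasts 1/8 s, in which the tool goes at most 62.5 mm and 10.7 degrees, less where a joint would pass 70% of its speed; a pose out of reach is approached as far as the arm can. A call with a gripper value outside its range is refused whole. The fingers move at their own pace and stop on an object; FORCE is the grip in N (left out, the last holds). Time passes only in rows, so rows that repeat a pose let the fingers close. It gives the time, the measured TCP pose, the force and the opening at its end, in the units of the state.
- status.state(): the state, without advancing time (a new reading comes with each control period).
- cams.capture(name): name is "scene" or "top"; returns the picture (480x640x3 uint8, red, green, blue); there is no depth.
- cams.get_calibration(name): a dict with "mtx" (3x3 intrinsics, pixels), "view" (4x4, takes a point from world to camera coordinates). Camera axes: x right, y down, z forward; pixel columns grow to the right and rows downward; lengths in m; the calibration is good to about 2 mm. A picture is of the moment at which its call begins. get_calibration takes no time and is no camera call.
- arm.close_job(): hands the job in, once; it reports no verdict.
The state is a dict: "clock": time; "joints": joint angles; "joint_velocities": joint speeds; "effort": joint torques, N m; "eef_pos": TCP position; "tcp_rot": TCP orientation; "force": force on the tool from outside, world axes, zero at the start; "ft_torque": the same for the moment, N m; "width": finger opening in m.
Only numpy, scipy, OpenCV 4.12 (cv2) and the standard library are available. Lean on these libraries where they do the work, as an engineer would, in place of code of your own. Each camera call takes 0.05 s, during which the arm holds its last target.

### The job

Make up the kit for one window: pack the white trickle vent, the chrome restrictor, the window lock with the key barrel and the smaller of the two grey spacer corners into the kit tray, each lying flat and right way up in the pocket made for its size. Set the pieces down rather than dropping them, and leave the lock without a barrel and the larger spacer corner lying where they are.

Things in the scene. Friction and masses are not known exactly. Their poses are not given: they have to be found in the camera images.
- trickle_vent: White plastic trickle vent to be packed: a straight bar 200 x 24 x 18 mm high with flat sides and louvre slots on top (a small 3 mm high shutter slide in the middle of the top, for looks only). 60 g or so. Origin: centre of its underside; x along its length, z up.
- restrictor: Chrome window restrictor to be packed: flat arm 110 mm long over all, 16 mm wide and 6 mm high, a round post (16 mm across, 10 mm high) at each end, and in the middle a flat-sided block 44 long x 18 wide whose top is 18 mm above the counter. About 90 g. Origin: centre of its underside; x along its length, z up.
- keyed_lock: Aluminium window lock with key barrel, to be packed: foot plate 80 x 24 x 5 mm with a flat-sided body 52 long x 22 wide in the middle, top at 24 mm, and a round key barrel 17 mm across standing 7 mm out of that top (top at 31 mm) with a key slot in it. About 100 g. Origin: centre of its underside; x along its length, z up.
- small_corner: Small grey spacer corner to be packed: an L lying flat, both legs 40 mm long outside, each leg 10 mm thick in plan and 18 mm high. About 20 g. Origin: on the underside, at the centre of the 40 x 40 mm square around the L; the legs meet at the (-20, -20) mm corner, one running along x (its centre line at y = -15 mm), the other along y (centre line at x = -15 mm); z up.
- plain_lock: The look-alike lock, to be left alone: same foot and body as the keyed lock, but with a flat smooth top 24 mm high and no key barrel. Origin and axes as for the keyed lock.
- large_corner: The look-alike spacer corner, to be left alone: as the small one but with legs 60 mm long outside (10 mm thick, 18 mm high). Origin at the centre of its 60 x 60 mm square, legs meeting at (-30, -30) mm.
- nest_vent: Target nest of the trickle vent: the nest with the longest pocket, 216 x 40 mm. Fixed grey slab (pocket floor black) 230 (x) x 61 (y) x 10 mm; origin: centre of its underside, 2 mm above the counter, under the pocket centre; x along the slab, z up. Pocket floor 6 mm and rim 12 mm above the counter (pocket 6 mm deep); tray edge also 12 mm.
- nest_restrictor: Target nest of the restrictor: the nest with the narrow middle-length pocket, 126 x 34 mm. Slab, origin and heights as for nest_vent. The four nests lie side by side, parallel, in a shallow galvanised tray, 62 mm between centre lines, in any order across it.
- nest_lock: Target nest of the keyed lock: the nest with the shorter rectangular pocket, 96 x 40 mm. Slab, origin and heights as for nest_vent.
- nest_corner: Target nest of the small corner: the nest with the square pocket, 56 x 56 mm. The L may lie in it any way round. Slab, origin and heights as for nest_vent.

How it is judged:
At the end, for the whole second after the job is handed in: Vent, restrictor, keyed lock and small corner each in its own pocket: origin within 14 mm of the pocket centre, underside on its floor (2.5 mm), upright (0.06 rad), long pieces along it (0.3 rad), at rest. Plain lock and large corner within 20 mm of where they began (horizontal distance between trickle_vent and nest_vent below 0.014 m and z of trickle_vent in the frame of nest_vent between 0.002 and 0.0065 m and angle between each of trickle_vent, restrictor, keyed_lock, small_corner's own z axis and vertical below 0.06 rad and linear speed of each of trickle_vent, restrictor, keyed_lock, small_corner below 0.02 m/s and angle between the x axis of trickle_vent and the x axis of nest_vent, either way round below 0.3 rad and horizontal distance between restrictor and nest_restrictor below 0.014 m and z of restrictor in the frame of nest_restrictor between 0.002 and 0.0065 m and angle between the x axis of restrictor and the x axis of nest_restrictor, either way round below 0.3 rad and horizontal distance between keyed_lock and nest_lock below 0.014 m and z of keyed_lock in the frame of nest_lock between 0.002 and 0.0065 m and angle between the x axis of keyed_lock and the x axis of nest_lock, either way round below 0.3 rad and horizontal distance between small_corner and nest_corner below 0.014 m and z of small_corner in the frame of nest_corner between 0.002 and 0.0065 m and distance of each of plain_lock, large_corner from where it was at the start of the episode below 0.02 m); the robot touches nothing.
It fails at once if the lock without barrel or the large corner is shifted (20 mm or more) (distance of any of plain_lock, large_corner from where it was at the start of the episode above 0.02 m).
It fails at once if a piece is dropped: falling free of the fingers faster than 0.9 m/s (a fall of about 4 cm) ((contact force between the fingers and trickle_vent below 0.05 N and linear speed of trickle_vent above 0.9 m/s) or (contact force between the fingers and restrictor below 0.05 N and linear speed of restrictor above 0.9 m/s) or (contact force between the fingers and keyed_lock below 0.05 N and linear speed of keyed_lock above 0.9 m/s) or (contact force between the fingers and small_corner below 0.05 N and linear speed of small_corner above 0.9 m/s)).
It also fails if it takes over 104 s, if anything falls off the work surface, if the arm or the gripper's body presses on something with over 40 N, if the wrist force passes 120 N, or if a joint passes its speed limit or range.

## Working session

There is one attempt and no reset: what is moved stays moved. The work goes in short steps, Python scripts to look and compute and a shell command to move; the robot and the scene stay as the last step left them, time stands still between calls to the robot, and variables do not carry over. Pictures are saved under pics/ and viewed, and the job is handed in when it is done.

```bash
ls; mkdir -p pics
python3 - <<'E'
from plant import status,cams,arm
import cv2
print(status.state(), arm.grip_point_offset)
for n in("scene","top"):
    im=cams.capture(n); cv2.imwrite(f"pics/{n}0.png",im[...,::-1]); c=cams.get_calibration(n); print(c)
E
```

```text
pics
{'clock': 0.0, 'joints': array([ 1.14397136e+00,  3.20279821e-01,  1.56568456e+00,  1.67128107e-05,
        1.25740904e+00, -2.00081103e-02]), 'joint_velocities': array([-0.00037226, -0.00074003, -0.0014823 , -0.00081545, -0.00045395,
        0.00105598]), 'effort': array([ 4.55324707e-04, -4.12464416e+01, -2.31979984e+01,  7.26646115e-02,
        4.56305640e-02, -1.52197899e-04]), 'eef_pos': array([0.22730566, 0.52760227, 0.21312508]), 'tcp_rot': array([ 2.62361630e+00,  1.72637176e+00, -2.37961114e-03]), 'force': array([-0.6195196 , -0.26923703,  0.11547909]), 'ft_torque': array([0.02641397, 0.01181214, 0.00565086]), 'width': 0.09091383885881849} 0.0188
{'mtx': array([[601.38094078,   0.        , 329.67559272],
       [  0.        , 601.38094078, 241.81392424],
       [  0.        ,   0.        ,   1.        ]]), 'view': array([[ 0.01985599,  0.99979012,  0.0050452 , -0.0416933 ],
       [ 0.65019141, -0.00907918, -0.7597162 , -0.30905142],
       [-0.75951094,  0.01836526, -0.65023522,  1.45149189],
       [ 0.        ,  0.        ,  0.        ,  1.        ]])}
{'mtx': array([[531.0526343 ,   0.        , 317.59456996],
       [  0.        , 531.0526343 , 237.06218102],
       [  0.        ,   0.        ,   1.        ]]), 'view': array([[ 0.00610622, -0.99979798, -0.0191499 ,  0.01838151],
       [-0.98999165, -0.00334399, -0.14108631,  0.56063429],
       [ 0.14099377,  0.01981974, -0.98981207,  1.00753156],
       [ 0.        ,  0.        ,  0.        ,  1.        ]])}
```

View pics/top0.png

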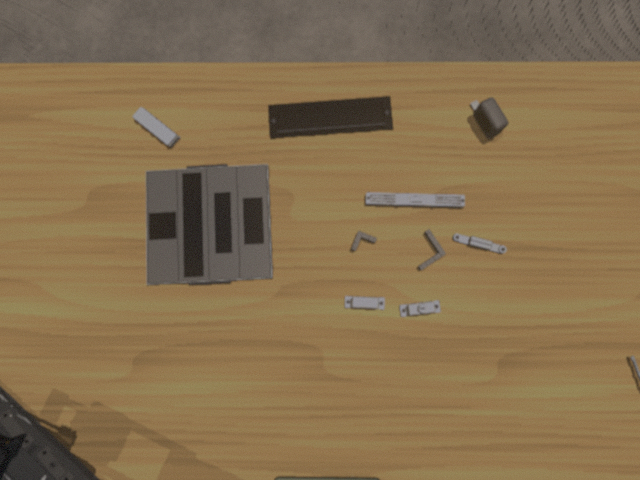

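View pics/scene0.png

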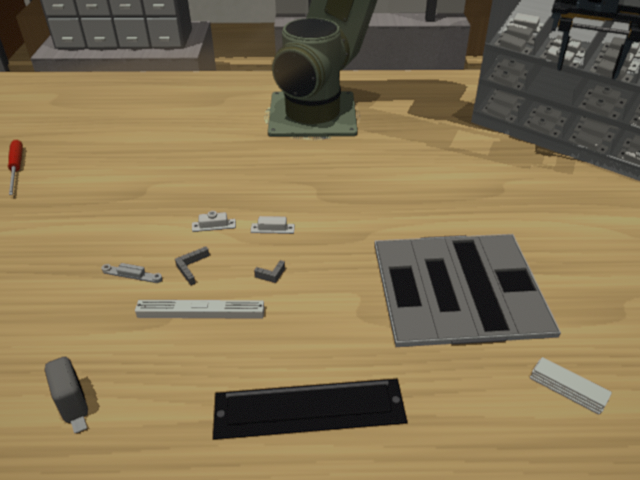

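The top view shows the tray at left, with the pockets from left to right as square (162,226), vent (193,225), restrictor (223,222) and lock (253,220). The vent is at (415,200), the restrictor at (480,243), the keyed lock at (420,309), the plain lock at (364,303), the small corner at (363,241) and the large corner at (432,250). I'll enlarge these areas to measure them.

Run:
```python
import cv2
a=cv2.imread("pics/top0.png")
def g(n,x0,y0,x1,y1,s,src=a):
    c=cv2.resize(src[y0:y1,x0:x1],None,fx=s,fy=s,interpolation=cv2.INTER_CUBIC)
    c=cv2.convertScaleAbs(c,alpha=1.3,beta=10)
    for x in range((x0+9)//10*10,x1,10):
        cv2.line(c,((x-x0)*s,0),((x-x0)*s,6),(0,0,255),1)
        if x%20==0: cv2.putText(c,str(x),((x-x0)*s,16),0,.35,(0,0,255),1)
    for y in range((y0+9)//10*10,y1,10):
        cv2.line(c,(0,(y-y0)*s),(6,(y-y0)*s),(0,0,255),1)
        if y%20==0: cv2.putText(c,str(y),(8,(y-y0)*s+4),0,.35,(0,0,255),1)
    cv2.imwrite(f"pics/{n}.png",c)
g("p1",340,180,515,325,4)
g("p2",140,155,280,295,4)
```

```text
(no output)
```

View pics/p1.png

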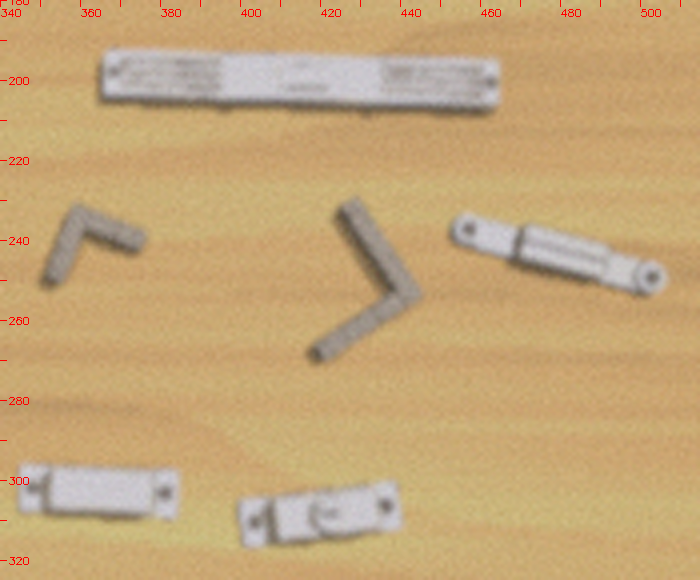

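View pics/p2.png

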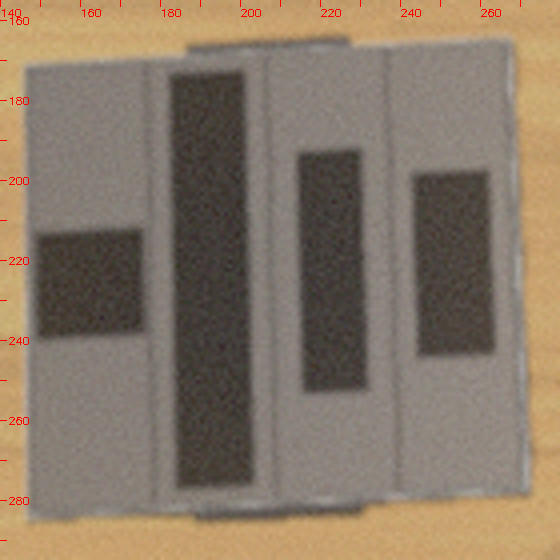

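```bash
cat > h.py <<'E'
import numpy as np,cv2
from scipy.optimize import least_squares
from scipy.spatial.transform import Rotation as R
from plant import status,cams,arm
def proj(n,P):
    c=cams.get_calibration(n);P=np.atleast_2d(P);q=P@c['view'][:3,:3].T+c['view'][:3,3]
    q=q@c['mtx'].T;return q[:,:2]/q[:,2:]
def model(p,M):
    c,s=np.cos(p[2]),np.sin(p[2]);M=np.array(M,float)/1000
    return np.c_[M[:,0]*c-M[:,1]*s+p[0],M[:,0]*s+M[:,1]*c+p[1],M[:,2]]
def fit(M,px,p0,n="top"):
    r=least_squares(lambda p:(proj(n,model(p,M))-px).ravel(),p0);return r.x,np.abs(r.fun).max()
E
python3 - <<'E'
from h import *
def c1(l): return np.array(l)/4+[340,180]
def c2(l): return np.array(l)/4+[140,155]
a=cv2.imread("pics/scene0.png")
items={}
def rect(L,W,z):return [[-L/2,-W/2,z],[-L/2,W/2,z],[L/2,W/2,z],[L/2,-W/2,z]]
# image left=+y, up=+x. yaw about +90: x-> +y(left); y -> -x (down)
items['vent']=(rect(200,24,18),c1([[500,62],[498,109],[102,99],[106,50]]),1.57)
items['restr']=([[-47,0,10],[47,0,10]],c1([[652,277],[467,229]]),1.4)
items['keyed']=(rect(80,24,5),c1([[396,482],[402,528],[246,546],[241,500]]),1.6)
items['plain']=(rect(80,24,5),c1([[180,470],[178,517],[18,511],[22,465]]),1.6)
items['small']=([[-20,-20,18],[20,-15,18],[-15,20,18]],c1([[76,203],[49,282],[140,240]]),3.)
items['large']=([[-30,-30,18],[30,-25,18],[-25,30,18]],c1([[422,295],[349,205],[317,353]]),.6)
items['n_corner']=(rect(56,56,12),c2([[40,338],[34,234],[142,229],[146,331]]),0)
items['n_vent']=(rect(216,40,12),c2([[253,485],[177,490],[170,74],[244,72]]),0)
items['n_restr']=(rect(126,34,12),c2([[367,388],[304,391],[297,154],[360,150]]),0)
items['n_lock']=(rect(96,40,12),c2([[495,352],[418,355],[412,174],[488,170]]),0)
for k,(M,px,y) in items.items():
    p,e=fit(M,px,[.5,0,y]);print(k,np.round(p*[1000,1000,57.2958],1),'err px',round(e,2))
    q=proj("scene",model(p,M)).astype(int)
    for u in q: cv2.circle(a,tuple(int(v) for v in u),2,(0,0,255),-1)
    if k in('small','n_corner'): print(q)
cv2.imwrite("pics/s1.png",a)
c=cv2.resize(a[200:350,90:565],None,fx=1.68,fy=1.68);cv2.imwrite("pics/s1.png",c)
s=status.state();print(R.from_rotvec(s['tcp_rot']).as_matrix().round(3))
E
```

```text
vent [ 640.2 -176.1   88.4] err px 0.51
restr [ 553.3 -305.2   75.3] err px 0.2
keyed [ 422.4 -183.9   96.8] err px 0.7
plain [433.3 -73.6  88.2] err px 0.46
small [550.7 -70.6 157.4] err px 0.99
[[275 273]
 [282 257]
 [255 265]]
large [ 538.8 -193.2   32.6] err px 0.65
n_corner [586.9 338.5 -85.5] err px 1.01
[[524 265]
 [536 288]
 [503 290]
 [492 267]]
n_vent [589.9 276.8   3.3] err px 0.6
n_restr [594.  214.9   3.5] err px 0.79
n_lock [598.1 152.9   3.3] err px 0.62
[[ 0.396  0.918 -0.001]
 [ 0.918 -0.396 -0.001]
 [-0.002 -0.    -1.   ]]
```

View pics/s1.png

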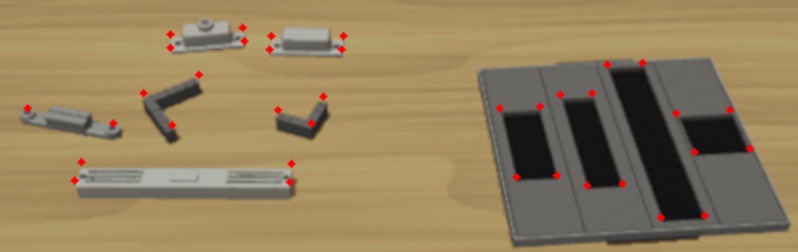

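The top-view fits project into the scene view within about 3 mm, shifted by roughly +2 mm in x and +1 mm in y, so I'll use the average of the two. I'll start with the vent.

```bash
python3 -m inch '{"gripper":[9,8,7,6,5],"offset":[[2.8,-4.7,0],[5.5,-9.4,-0.5],[8.3,-14.1,-1],[11.1,-18.7,-1.5],[13.8,-23.4,-2]],"twist":[[0,0,-7],[0,0,-14],[0,0,-21],[0,0,-28],[0,0,-35]]}' 20
python3 -m inch '{"gripper":[5,5,5,5,5],"offset":[[2.8,-4.7,-1],[5.5,-9.4,-2],[8.3,-14.1,-3],[11.1,-18.7,-4],[13.9,-23.5,-5]],"twist":[[0,0,-7],[0,0,-14],[0,0,-21],[0,0,-28],[0,0,-33.3]]}'
python3 -m inch '{"gripper":[5,5,5,5,5],"offset":[[2.8,-4.7,-1],[5.5,-9.4,-2],[8.3,-14.1,-3],[11.1,-18.7,-4],[13.8,-23.4,-5]],"twist":[[0,0,0],[0,0,0],[0,0,0],[0,0,0],[0,0,0]]}'
python3 - <<'E'
from h import *
s=status.state();print(s['eef_pos'],R.from_rotvec(s['tcp_rot']).as_matrix()[:,0],s['joints'],s['width'])
for n in("top","scene"):
    im=cams.capture(n)[...,::-1]
    c=im[150:330,330:520] if n=="top" else im[180:340,60:330]
    cv2.imwrite(f"pics/v_{n}.png",cv2.resize(c,None,fx=2.9,fy=2.9))
E
```

```text
clock: 0.72
eef_pos: [0.366, 0.2925, 0.1936]
tcp_rot: [3.024, 0.852, -0.0]
force: [0.5, 0.7, -0.1]
width: 0.0528
clock: 1.35
eef_pos: [0.5051, 0.0575, 0.1434]
tcp_rot: [-3.141, 0.049, 0.0]
force: [0.4, -0.2, 0.1]
width: 0.0502
clock: 1.98
eef_pos: [0.643, -0.1764, 0.0931]
tcp_rot: [-3.141, 0.044, 0.001]
force: [0.9, 0.4, 0.3]
width: 0.0501
[ 0.64304588 -0.17642717  0.09310395] [ 9.99602168e-01 -2.81977809e-02 -6.25428105e-04] [-2.85125406e-01  5.50096623e-01  1.50381247e+00  2.36619945e-04
  1.08838530e+00 -2.57033608e-01] 0.05014564970178027
```

View pics/v_top.png

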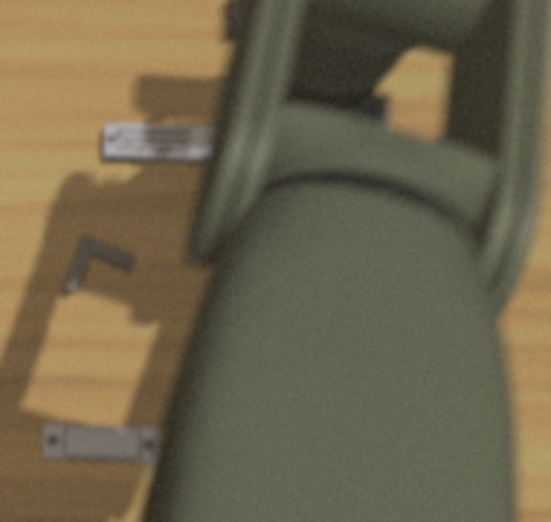

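View pics/v_scene.png

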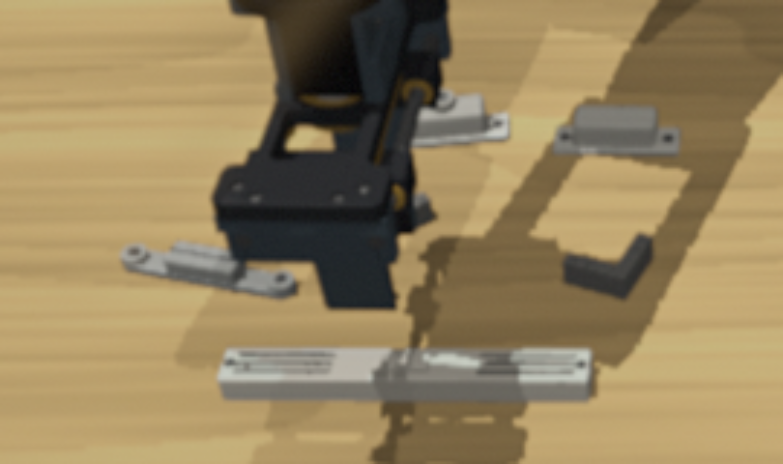

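Run:
```python
from h import *
f=lambda P:(proj("scene",P)-[60,180])*2.9
p=np.array([.643,-.1764,.0931]);print(f(p),f(p*[1,1,0]+[0,0,.018]),f([.670,-.1772,.0931]))
# fit vent in scene: top corners from crop
M=[[-100,-12,18],[-100,12,18],[100,12,18],[100,-12,18]]
px=np.array([[225,349],[219,379],[592,379],[588,349]])/2.9+[60,180]
print(fit(M,px,[.64,-.17,1.5],"scene"))
M=[[-47,0,10],[47,0,10]]
print(fit(M,np.array([[133,255],[280,280]])/2.9+[60,180],[.55,-.3,1.3],"scene"))
```

```text
[[384.87717546 256.6214936 ]] [[404.63567536 357.57874073]] [[375.07924825 293.27999378]]
(array([ 0.64715004, -0.17492597,  1.55901029]), np.float64(11.14464479535576))
(array([ 0.56145669, -0.30421519,  1.32051177]), np.float64(0.2537804657869174))
```

Run:
```python
from h import *
im=np.ascontiguousarray(cams.capture("scene")[...,::-1])
P=np.array([[.643,-.1764,.0931],[.643+.0385,-.1775-.016,.0931],[.643+.0385,-.1775+.016,.0931],[.643+.025,-.1775,.0931]])
c=cv2.resize(im[230:310,120:270],None,fx=5,fy=5,interpolation=cv2.INTER_CUBIC)
for q in (proj("scene",P)-[120,230])*5: cv2.circle(c,(int(q[0]),int(q[1])),3,(0,0,255),-1)
cv2.imwrite("pics/f1.png",cv2.convertScaleAbs(c,alpha=1.8,beta=20))
```

```text
(no output)
```

View pics/f1.png

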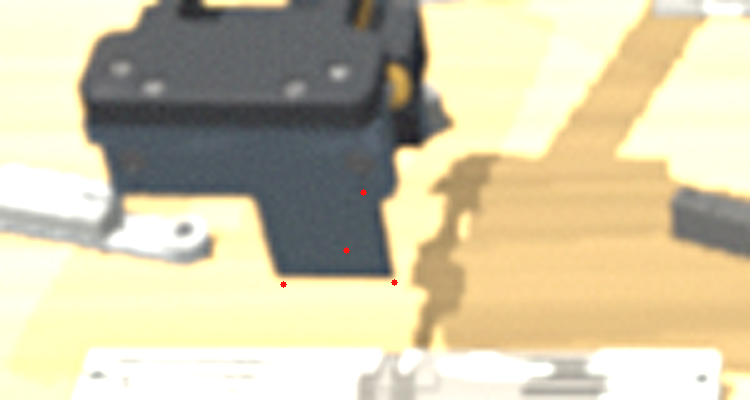

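```bash
python3 -m inch '{"gripper":[5.5,5.5,5.5,5.5,5.5],"offset":[[0.2,0,-2],[0.2,0,-4],[0.2,0,-6],[0.2,0,-7.5],[0.2,0,-8.5]],"twist":[[0,0,0],[0,0,0],[0,0,0],[0,0,0],[0,0,0]]}' 20
python3 - <<'E'
from h import *
im=np.ascontiguousarray(cams.capture("scene")[...,::-1])
c=cv2.resize(im[230:340,110:290],None,fx=4,fy=4,interpolation=cv2.INTER_CUBIC)
cv2.imwrite("pics/f2.png",cv2.convertScaleAbs(c,alpha=1.3,beta=20))
E
```

```text
clock: 2.75
eef_pos: [0.6441, -0.1741, 0.0084]
tcp_rot: [-3.141, 0.043, 0.001]
force: [-0.2, 0.5, -0.3]
width: 0.055
```

View pics/f2.png

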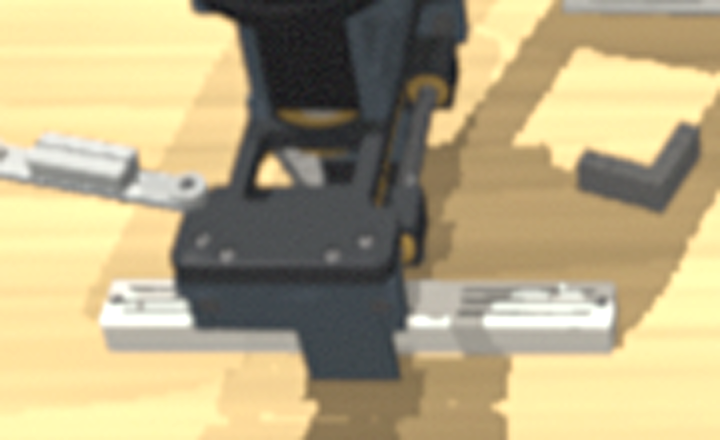

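The finger straddles the vent close to its middle: finger centre about 354, vent centre about 359 in the crop. Closing now.

```bash
python3 -m inch '{"gripper":[3.5,2.5,2,2,2],"offset":[[0,0,0],[0,0,0],[0,0,0],[0,0,0],[0,0,0]],"twist":[[0,0,0],[0,0,0],[0,0,0],[0,0,0],[0,0,0]]}' 20
python3 -m inch '{"gripper":[2,2,2,2,2],"offset":[[0,0,0],[0,0,0.3],[0,0,1.5],[0,0,4],[0,0,7]],"twist":[[0,0,0],[0,0,0],[0,0,0],[0,0,0],[0,0,0]]}'
```

```text
clock: 3.42
eef_pos: [0.6448, -0.175, 0.0095]
tcp_rot: [3.141, -0.044, 0.001]
force: [-0.3, 0.9, 2.4]
width: 0.0239
clock: 4.05
eef_pos: [0.6441, -0.1748, 0.0796]
tcp_rot: [-3.141, 0.044, 0.002]
force: [0.1, 0.1, -0.6]
width: 0.0235
```

```bash
python3 -m inch '{"gripper":[2,2,2,2,2],"offset":[[-0.5,4.5,0],[-1,9,0],[-1.5,13.5,0],[-2.1,18,0],[-2.6,22.6,0]],"twist":[[0,0,9.5],[0,0,19],[0,0,28.5],[0,0,38],[0,0,47.5]]}'
python3 -m inch '{"gripper":[2,2,2,2,2],"offset":[[-0.5,4.5,0],[-1,9,0],[-1.5,13.5,0],[-2.1,18,0],[-2.6,22.6,0]],"twist":[[0,0,9.5],[0,0,19],[0,0,28.5],[0,0,38],[0,0,47.4]]}'
python3 -m inch '{"gripper":[2,2,2],"offset":[[0,0,-1.5],[0,0,-3],[0,0,-4]],"twist":[[0,0,0],[0,0,0],[0,0,0]]}'
python3 - <<'E'
from h import *
s=status.state();print(s['eef_pos'],R.from_rotvec(s['tcp_rot']).as_matrix()[:,0],s['width'])
im=np.ascontiguousarray(cams.capture("scene")[...,::-1])
c=cv2.resize(im[200:360,340:580],None,fx=3.3,fy=3.3,interpolation=cv2.INTER_CUBIC)
cv2.imwrite("pics/f3.png",cv2.convertScaleAbs(c,alpha=1.3,beta=20))
im=np.ascontiguousarray(cams.capture("top")[...,::-1])
c=cv2.resize(im[150:310,130:310],None,fx=3.3,fy=3.3,interpolation=cv2.INTER_CUBIC)
cv2.imwrite("pics/f4.png",cv2.convertScaleAbs(c,alpha=1.3,beta=20))
E
```

```text
clock: 4.68
eef_pos: [0.6183, 0.0525, 0.0797]
tcp_rot: [2.89, 1.232, 0.001]
force: [-0.3, -0.6, -0.9]
width: 0.0241
clock: 5.3
eef_pos: [0.5923, 0.2786, 0.0797]
tcp_rot: [2.15, 2.29, 0.001]
force: [0.9, 0.6, -0.4]
width: 0.0241
clock: 5.68
eef_pos: [0.592, 0.2755, 0.0375]
tcp_rot: [-2.158, -2.282, 0.004]
force: [0.4, -0.2, -0.6]
width: 0.0235
[0.59201202 0.27546934 0.03748811] [-0.05550576  0.99845784 -0.00102767] 0.02349198533675313
```

View pics/f3.png

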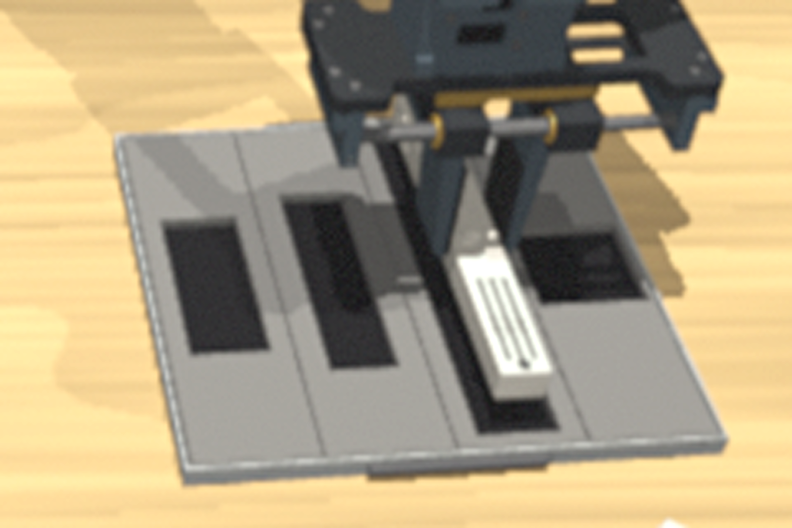

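View pics/f4.png

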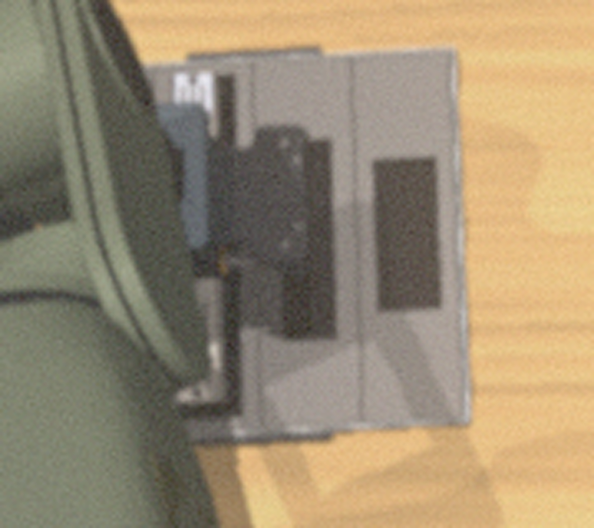

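Run:
```python
from h import *
# scene crop -> px
S=lambda l:np.array(l)/3.3+[340,200]
T=lambda l:np.array(l)/3.3+[130,150]
zb=29.0
# vent front end: top corners + bottom corners of end face, at +x end (model x=100)
M=[[100,12,zb+18],[100,-12,zb+18],[100,12,zb],[100,-12,zb]]
# model +y = world +y = right in scene
print('vent scene',fit(M,S([[552,374],[500,380],[548,393],[498,400]]),[.59,.277,.05],"scene"))
# pockets corners in scene (rim z=12): far-left, far-right, near-right, near-left
def rect(L,W,z):return [[-L/2,-W/2,z],[-L/2,W/2,z],[L/2,W/2,z],[L/2,-W/2,z]]
print('lock',fit(rect(96,40,12),S([[163,224],[235,217],[270,348],[190,355]]),[.59,.15,.05],"scene"))
print('restr',fit(rect(126,34,12),S([[282,202],[341,197],[398,362],[332,369]]),[.59,.21,.05],"scene"))
print('ventpocket near end',fit([[108,20,12],[108,-20,12]],S([[558,428],[480,434]]),[.59,.277,.05],"scene"))
print('vent top',fit([[-100,-12,zb],[100,-12,zb]],T([[203,405],[213,75]]),[.59,.277,.05],"top"))
print('lock top',fit(rect(96,40,12),T([[440,308],[378,312],[373,160],[437,158]]),[.59,.277,.05],"top"))
```

```text
vent scene (array([0.59862135, 0.26756078, 0.14098852]), np.float64(1.2462726580572507))
lock (array([0.6028088 , 0.15324348, 0.05352449]), np.float64(1.32594848360975))
restr (array([0.59973072, 0.21524791, 0.05584053]), np.float64(2.191756999649101))
ventpocket near end (array([0.59399303, 0.27102827, 0.11253947]), np.float64(0.817116018459501))
vent top (array([0.59152358, 0.28387397, 0.00864716]), np.float64(0.9712964880034747))
lock top (array([0.59734415, 0.15288333, 0.0497751 ]), np.float64(0.4665930283262014))
```

The vent lies over its pocket within about 2 mm, so I'm lowering it.

```bash
python3 -m inch '{"gripper":[2,2,2,2,2],"offset":[[0,0,-1],[0,0,-1.8],[0,0,-2.2],[0,0,-2.4],[0,0,-2.4]],"twist":[[0,0,0],[0,0,0],[0,0,0],[0,0,0],[0,0,0]]}'
python3 -m inch '{"gripper":[2.8,3.6,3.8,3.8],"offset":[[0,0,0],[0,0,0],[0,0,2],[0,0,7]],"twist":[[0,0,0],[0,0,0],[0,0,0],[0,0,0]]}'
```

```text
clock: 6.4
eef_pos: [0.5925, 0.2771, 0.0156]
tcp_rot: [2.156, 2.284, 0.0]
force: [-1.9, -0.1, 2.4]
width: 0.0237
clock: 6.9
eef_pos: [0.5908, 0.2764, 0.0829]
tcp_rot: [-2.155, -2.282, 0.009]
force: [0.3, 0.4, 0.1]
width: 0.0379
```

```bash
python3 -m inch '{"gripper":[4.5,4.5,4.5,4.5,4.5],"offset":[[-0.3,-4.9,1],[-0.6,-9.7,1],[-0.9,-14.6,1],[-1.2,-19.4,1],[-1.5,-24.3,1]],"twist":[[0,0,-9],[0,0,-18],[0,0,-27],[0,0,-36],[0,0,-45]]}' 25
python3 -m inch '{"gripper":[4.5,4.5,4.5,4.5,4.5],"offset":[[-0.3,-4.9,0],[-0.6,-9.7,0],[-0.9,-14.6,0],[-1.2,-19.4,0],[-1.5,-24.3,0]],"twist":[[0,0,-9],[0,0,-18],[0,0,-27],[0,0,-36],[0,0,-45]]}'
python3 -m inch '{"gripper":[4.5,4.5,4.5,4.5],"offset":[[-0.4,-4.9,0],[-0.7,-9.6,-2],[-0.7,-9.6,-4],[-0.7,-9.6,-4]],"twist":[[0,0,-9],[0,0,-17.8],[0,0,-17.8],[0,0,-17.8]]}'
python3 - <<'E'
from h import *
s=status.state();print(s['eef_pos'],R.from_rotvec(s['tcp_rot']).as_matrix()[:,0],s['width'])
im=np.ascontiguousarray(cams.capture("scene")[...,::-1])
c=cv2.resize(im[200:340,40:240],None,fx=4,fy=4,interpolation=cv2.INTER_CUBIC)
p=s['eef_pos']
for z in (.01,.018): print((proj("scene",[p[0],p[1],z])-[40,200])*4)
cv2.imwrite("pics/f5.png",cv2.convertScaleAbs(c,alpha=1.3,beta=20))
im=np.ascontiguousarray(cams.capture("scene")[...,::-1])
c=cv2.resize(im[200:360,340:580],None,fx=3.3,fy=3.3,interpolation=cv2.INTER_CUBIC)
cv2.imwrite("pics/f6.png",cv2.convertScaleAbs(c,alpha=1.3,beta=20))
E
```

```text
clock: 7.52
eef_pos: [0.5775, 0.0327, 0.095]
tcp_rot: [2.87, 1.278, 0.001]
force: [-0.1, 0.3, -0.5]
width: 0.0448
clock: 8.15
eef_pos: [0.5625, -0.2105, 0.095]
tcp_rot: [3.14, 0.082, 0.001]
force: [-0.3, 0.0, -0.5]
width: 0.0449
clock: 8.65
eef_pos: [0.5542, -0.3048, 0.0532]
tcp_rot: [-3.115, 0.398, 0.006]
force: [0.5, -0.2, -0.6]
width: 0.045
[ 0.55418841 -0.30477067  0.0531915 ] [ 0.96786309 -0.25145018 -0.00372006] 0.04499849683169232
[[366.65771347 276.9578008 ]]
[[362.68740065 263.09244365]]
```

View pics/f5.png

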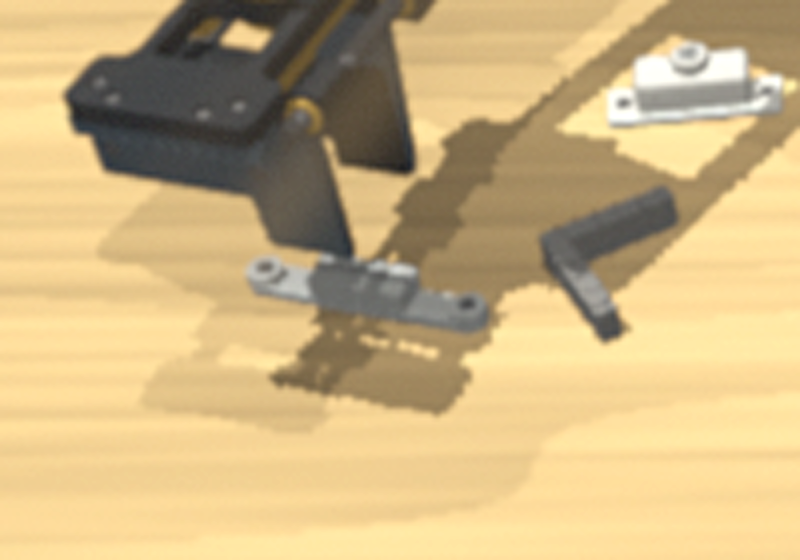

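View pics/f6.png

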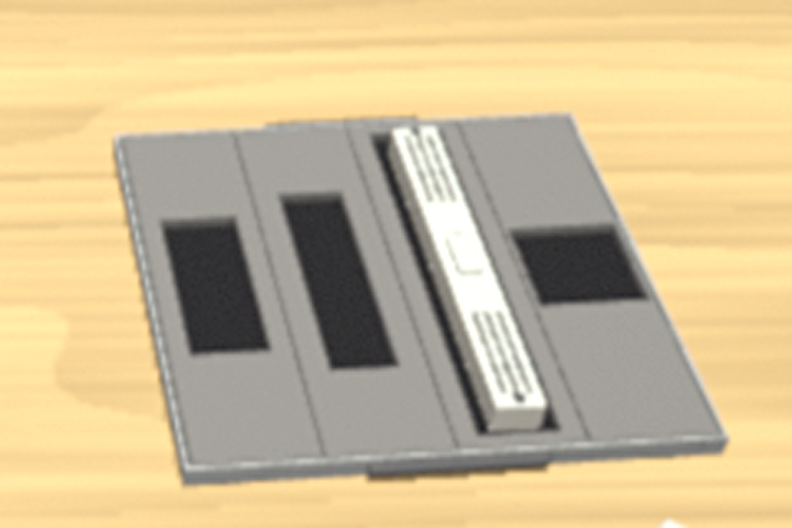

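The vent is seated in its pocket. The restrictor block, centred at (365,280) in the crop, is under the gripper. Going down on it and gripping.

```bash
python3 -m inch '{"gripper":[4.5,4.5,4.5,3.5,2.5],"offset":[[0.1,0,-2],[0.2,0,-4],[0.2,0,-4.6],[0.2,0,-4.6],[0.2,0,-4.6]],"twist":[[0,0,0],[0,0,0],[0,0,0],[0,0,0],[0,0,0]]}'
python3 -m inch '{"gripper":[1.4,1.4,1.4,1.4,1.4],"offset":[[0,0,0],[0,0,0],[0,0,0],[0,0,0.3],[0,0,2]],"twist":[[0,0,0],[0,0,0],[0,0,0],[0,0,0],[0,0,0]]}' 25
python3 - <<'E'
from h import *
s=status.state();print(s['eef_pos'],R.from_rotvec(s['tcp_rot']).as_matrix()[:,0],s['width'],s['force'])
im=np.ascontiguousarray(cams.capture("scene")[...,::-1])
c=cv2.resize(im[200:340,40:240],None,fx=4,fy=4,interpolation=cv2.INTER_CUBIC)
cv2.imwrite("pics/f7.png",cv2.convertScaleAbs(c,alpha=1.3,beta=20))
E
```

```text
clock: 9.38
eef_pos: [0.5583, -0.3051, 0.0102]
tcp_rot: [3.116, -0.396, 0.003]
force: [-0.5, 0.1, 0.5]
width: 0.0279
clock: 10.0
eef_pos: [0.5564, -0.3043, 0.0281]
tcp_rot: [-3.115, 0.397, 0.005]
force: [0.6, -0.5, -0.8]
width: 0.0175
[ 0.55642651 -0.30432164  0.02809909] [ 0.96809997 -0.25054187 -0.00335079] 0.017517332644275643 [ 0.57871427 -0.53803209 -0.84847682]
```

View pics/f7.png

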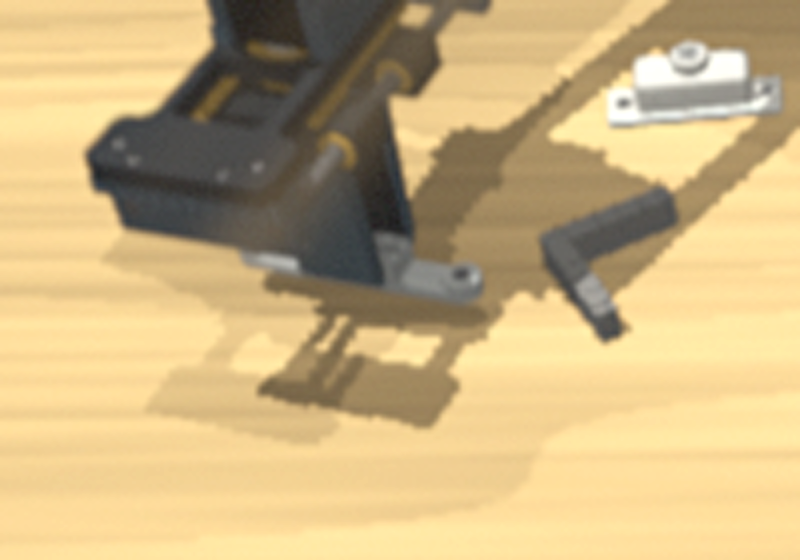

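```bash
python3 -m inch '{"gripper":[1.4,1.4,1.4,1.4,1.4],"offset":[[0,0,3],[0.1,2,5],[0.4,6.5,5.5],[0.7,11,5.5],[1.1,15.5,5.5]],"twist":[[0,0,0],[0,0,5],[0,0,15],[0,0,25],[0,0,35]]}'
python3 -m inch '{"gripper":[1.4,1.4,1.4,1.4,1.4],"offset":[[0.3,4.6,0],[0.6,9.2,0],[0.9,13.8,0],[1.3,18.4,0],[1.6,23,0]],"twist":[[0,0,9],[0,0,18],[0,0,28],[0,0,37],[0,0,46]]}'
python3 -m inch '{"gripper":[1.4,1.4,1.4,1.4,1.4],"offset":[[0.3,4.5,0],[0.6,9,0],[1.2,13.5,-1],[1.2,13.5,-3],[1.2,13.5,-5]],"twist":[[0,0,9],[0,0,18],[0,0,27],[0,0,27],[0,0,27]]}'
python3 - <<'E'
from h import *
s=status.state();print(s['eef_pos'],R.from_rotvec(s['tcp_rot']).as_matrix()[:,0],s['width'])
im=np.ascontiguousarray(cams.capture("scene")[...,::-1])
c=cv2.resize(im[200:360,340:580],None,fx=3.3,fy=3.3,interpolation=cv2.INTER_CUBIC)
cv2.imwrite("pics/f8.png",cv2.convertScaleAbs(c,alpha=1.3,beta=20))
E
```

```text
clock: 10.68
eef_pos: [0.5688, -0.1488, 0.0849]
tcp_rot: [3.089, 0.567, 0.002]
force: [0.1, 0.7, -1.8]
width: 0.0177
clock: 11.3
eef_pos: [0.585, 0.0816, 0.0848]
tcp_rot: [2.622, 1.729, 0.002]
force: [0.6, -0.2, -0.8]
width: 0.0179
clock: 11.92
eef_pos: [0.5968, 0.2161, 0.0341]
tcp_rot: [2.151, 2.289, 0.002]
force: [-0.7, 0.1, -0.5]
width: 0.0174
[0.5968218  0.2161373  0.03406245] [-6.24555271e-02  9.98047671e-01  3.91435292e-04] 0.017445302738759497
```

View pics/f8.png

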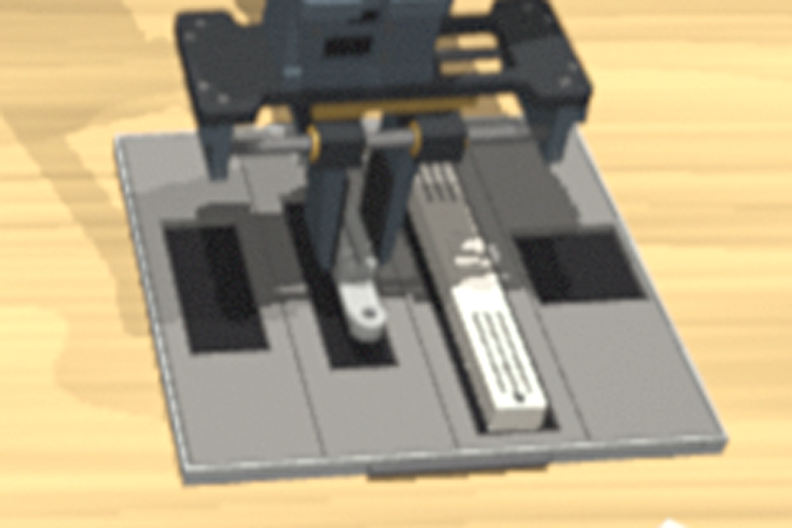

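```bash
python3 -m inch '{"gripper":[1.4,1.4,1.4,1.4,1.4],"offset":[[0,0,-0.8],[0,0,-1.5],[0,0,-1.8],[0,0,-2],[0,0,-2]],"twist":[[0,0,0],[0,0,0],[0,0,0],[0,0,0],[0,0,0]]}'
python3 -m inch '{"gripper":[2.2,3,3.2,3.2],"offset":[[0,0,0],[0,0,0],[0,0,2],[0,0,7]],"twist":[[0,0,0],[0,0,0],[0,0,0],[0,0,0]]}'
```

```text
clock: 12.6
eef_pos: [0.5967, 0.215, 0.0158]
tcp_rot: [2.153, 2.288, 0.001]
force: [-2.4, -0.9, 6.2]
width: 0.0175
clock: 13.1
eef_pos: [0.5947, 0.2145, 0.082]
tcp_rot: [-2.151, -2.286, 0.009]
force: [0.3, 0.3, -0.5]
width: 0.0319
```

```bash
python3 -m inch '{"gripper":[5,5,5,5,5],"offset":[[-1.9,-4.4,0.5],[-3.8,-8.9,0.5],[-5.7,-13.3,0.5],[-7.6,-17.7,0.5],[-9.5,-22.1,0.5]],"twist":[[0,0,-9],[0,0,-18],[0,0,-27],[0,0,-36],[0,0,-45]]}' 25
python3 -m inch '{"gripper":[5,5,5,5,5],"offset":[[-1.9,-4.4,0],[-3.8,-8.9,0],[-5.7,-13.3,0],[-7.7,-17.7,0],[-7.7,-17.7,-2]],"twist":[[0,0,-9],[0,0,-18],[0,0,-27],[0,0,-36],[0,0,-41.7]]}'
python3 - <<'E'
from h import *
s=status.state();print(s['eef_pos'],R.from_rotvec(s['tcp_rot']).as_matrix()[:,0],s['width'])
p=s['eef_pos']
im=np.ascontiguousarray(cams.capture("scene")[...,::-1])
c=cv2.resize(im[150:290,130:330],None,fx=4,fy=4,interpolation=cv2.INTER_CUBIC)
for z in (.005,.024): print((proj("scene",[p[0],p[1],z])-[130,150])*4)
cv2.imwrite("pics/f9.png",cv2.convertScaleAbs(c,alpha=1.3,beta=20))
c=cv2.resize(im[200:360,340:580],None,fx=3.3,fy=3.3,interpolation=cv2.INTER_CUBIC)
cv2.imwrite("pics/f10.png",cv2.convertScaleAbs(c,alpha=1.3,beta=20))
E
```

```text
clock: 13.72
eef_pos: [0.501, -0.0072, 0.0891]
tcp_rot: [2.867, 1.283, 0.001]
force: [0.6, -0.1, 0.9]
width: 0.0499
clock: 14.35
eef_pos: [0.4247, -0.186, 0.0699]
tcp_rot: [3.134, 0.173, 0.006]
force: [0.4, -0.2, -0.1]
width: 0.0498
[ 0.42466222 -0.18603669  0.06994402] [0.99391989 0.11005154 0.00345248] 0.04983793514522133
[[328.79492798 292.13087886]]
[[323.77222739 260.01102456]]
```

View pics/f9.png

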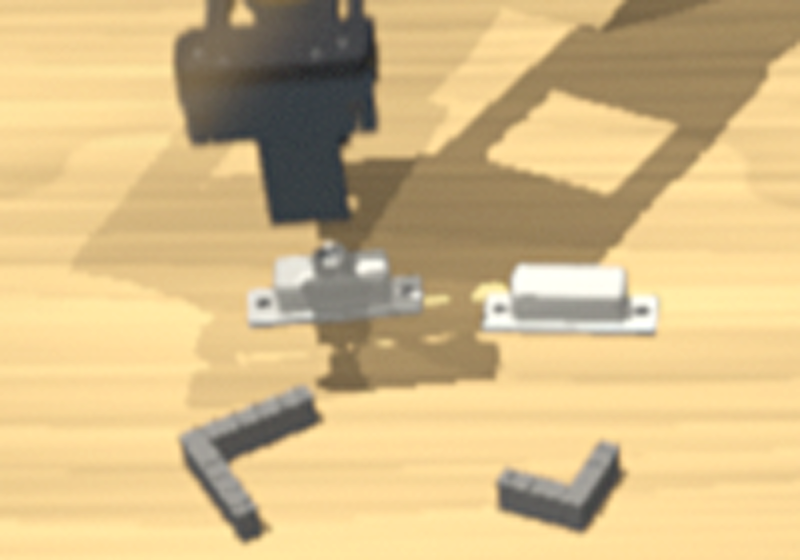

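View pics/f10.png

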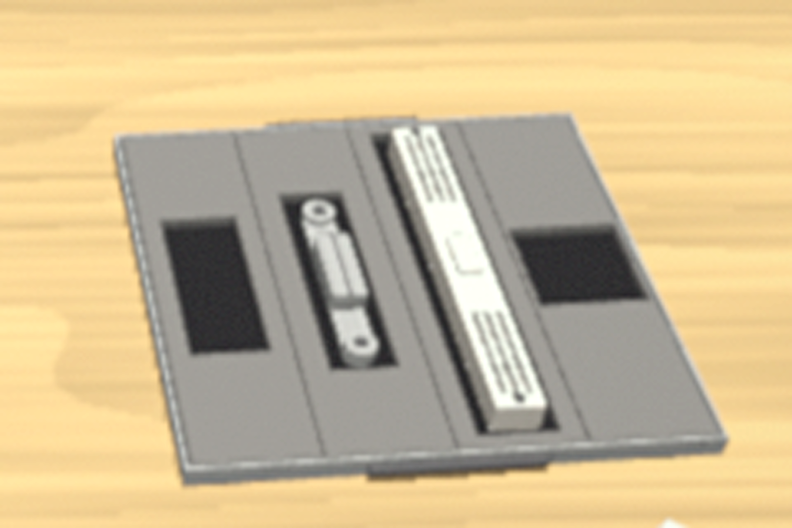

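The restrictor is seated in its pocket. The keyed lock, with its barrel at (330,255) in the crop, is under the gripper. Descending.

```bash
python3 -m inch '{"gripper":[5,5,5,5,4],"offset":[[0.2,0.2,-2],[0.2,0.2,-4],[0.2,0.2,-5.4],[0.2,0.2,-6],[0.2,0.2,-6]],"twist":[[0,0,0],[0,0,0],[0,0,0],[0,0,0],[0,0,0]]}'
python3 -m inch '{"gripper":[3,1.8,1.8,1.8,1.8],"offset":[[0,0,0],[0,0,0],[0,0,0],[0,0,0],[0,0,0]],"twist":[[0,0,0],[0,0,0],[0,0,0],[0,0,0],[0,0,0]]}' 25
python3 -m inch '{"gripper":[1.8,1.8,1.8,1.8],"offset":[[0,0,0.3],[0,0,2],[0,0,4.5],[0,0,7]],"twist":[[0,0,0],[0,0,0],[0,0,0],[0,0,0]]}' 25
```

```text
clock: 15.02
eef_pos: [0.4266, -0.1808, 0.0089]
tcp_rot: [-3.136, -0.187, 0.0]
force: [-0.6, 0.1, -0.1]
width: 0.0429
clock: 15.65
eef_pos: [0.4267, -0.181, 0.0094]
tcp_rot: [3.136, 0.186, 0.001]
force: [-1.5, 0.1, 5.8]
width: 0.0219
clock: 16.15
eef_pos: [0.4262, -0.1808, 0.0794]
tcp_rot: [-3.136, -0.186, 0.001]
force: [0.9, -0.4, -0.9]
width: 0.022
```

```bash
python3 -m inch '{"gripper":[1.8,1.8,1.8,1.8,1.8],"offset":[[1.9,3.7,0],[3.9,7.4,0],[5.8,11.1,0],[7.7,14.8,0],[9.7,18.6,0]],"twist":[[0,0,9],[0,0,18],[0,0,28],[0,0,38],[0,0,48]]}'
python3 -m inch '{"gripper":[1.8,1.8,1.8,1.8,1.8],"offset":[[1.9,3.7,0],[3.9,7.4,0],[5.8,11.1,0],[7.7,14.8,-2],[7.7,14.8,-4.5]],"twist":[[0,0,9],[0,0,18],[0,0,28],[0,0,38.6],[0,0,38.6]]}'
python3 - <<'E'
from h import *
s=status.state();print(s['eef_pos'],R.from_rotvec(s['tcp_rot']).as_matrix()[:,0],s['width'])
im=np.ascontiguousarray(cams.capture("scene")[...,::-1])
c=cv2.resize(im[200:360,340:580],None,fx=3.3,fy=3.3,interpolation=cv2.INTER_CUBIC)
cv2.imwrite("pics/f11.png",cv2.convertScaleAbs(c,alpha=1.3,beta=20))
E
```

```text
clock: 16.77
eef_pos: [0.5238, 0.0063, 0.0787]
tcp_rot: [-2.785, -1.453, 0.0]
force: [1.0, 0.3, -0.7]
width: 0.0218
clock: 17.4
eef_pos: [0.6024, 0.156, 0.0335]
tcp_rot: [2.149, 2.29, 0.005]
force: [0.4, -0.2, -0.6]
width: 0.0219
[0.60236274 0.15603968 0.03352136] [-0.06307329  0.99800821  0.00116966] 0.021936102294368563
```

View pics/f11.png

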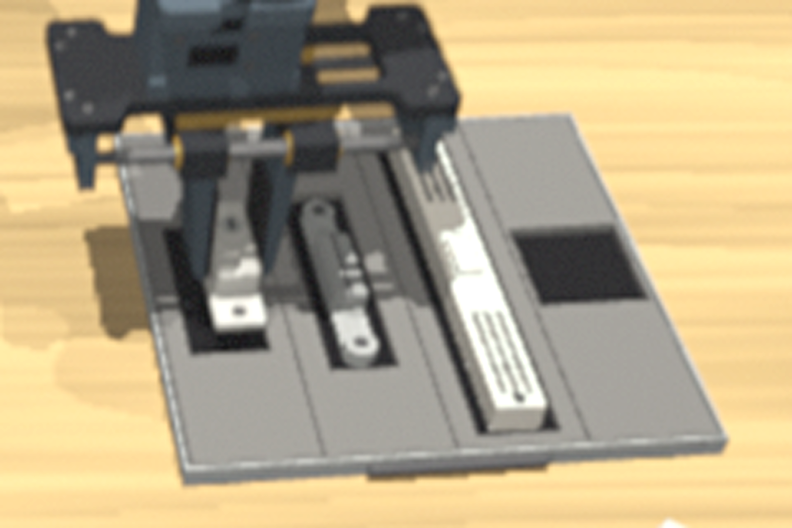

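Run:
```python
from h import *
im=cv2.imread("pics/f11.png")[150:380,120:300]
cv2.imwrite("pics/f12.png",cv2.resize(im,None,fx=3.3,fy=2.6,interpolation=cv2.INTER_CUBIC))
# predicted near-end corners if centred at TCP, and if centred at pocket (scene & relative)
f=lambda P:((proj("scene",P)-[340,200])*3.3).round(0).tolist()
p=[.6015,.153,np.radians(3.4)]
print(f(model(p,[[40,-12,25],[40,12,25],[30,0,30]])), 'pocket near',f(model([.598,.153,.059],[[48,-20,12],[48,20,12]])))
```

```text
[[205.0, 322.0], [255.0, 319.0], [227.0, 299.0]] pocket near [[188.0, 349.0], [271.0, 344.0]]
```

View pics/f12.png

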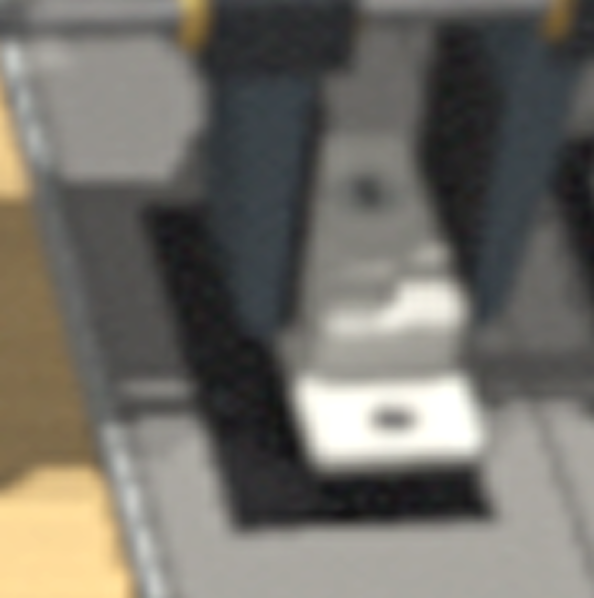

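```bash
python3 -m inch '{"gripper":[1.8,1.8,1.8],"offset":[[-0.3,-0.2,-0.6],[-0.4,-0.3,-0.6],[-0.4,-0.3,-0.6]],"twist":[[0,0,0],[0,0,0],[0,0,0]]}'
python3 - <<'E'
from h import *
s=status.state();print(s['eef_pos'])
im=np.ascontiguousarray(cams.capture("scene")[...,::-1])
c=cv2.resize(im[240:320,375:435],None,fx=9,fy=7,interpolation=cv2.INTER_CUBIC)
cv2.imwrite("pics/f13.png",cv2.convertScaleAbs(c,alpha=1.3,beta=20))
f=lambda P:((proj("scene",P)-[375,240])*[9,7]).round(0).tolist()
for p in ([.5975,.150,.059],[.598,.153,.059]):
  print(f(model(p,[[40,-12,19],[40,12,19]])), 'pocket near',f(model(p,[[48,-20,12],[48,20,12]])))
E
```

```text
clock: 17.82
eef_pos: [0.597, 0.1496, 0.0291]
tcp_rot: [2.155, 2.285, 0.002]
force: [0.9, -0.1, -0.3]
width: 0.0219
[0.5969574  0.14963442 0.02905214]
[[222.0, 409.0], [356.0, 404.0]] pocket near [[182.0, 458.0], [406.0, 449.0]]
[[239.0, 411.0], [374.0, 405.0]] pocket near [[199.0, 460.0], [423.0, 450.0]]
```

View pics/f13.png

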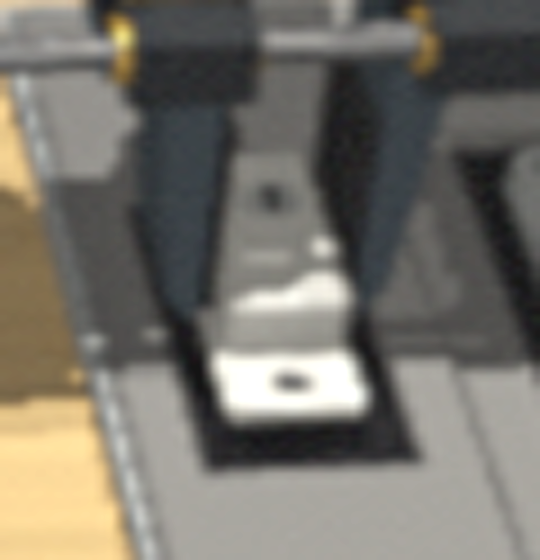

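```bash
python3 -m inch '{"gripper":[1.8,1.8,1.8,1.8],"offset":[[0,0.1,-0.6],[0,0.1,-1.1],[0,0.1,-1.3],[0,0.1,-1.3]],"twist":[[0,0,0],[0,0,0],[0,0,0],[0,0,0]]}'
python3 -m inch '{"gripper":[2.6,3.4,3.6,3.6],"offset":[[0,0,0],[0,0,0],[0,0,2],[0,0,7]],"twist":[[0,0,0],[0,0,0],[0,0,0],[0,0,0]]}'
```

```text
clock: 18.38
eef_pos: [0.5962, 0.151, 0.0155]
tcp_rot: [-2.154, -2.286, 0.001]
force: [-3.1, -1.0, 4.1]
width: 0.0217
clock: 18.88
eef_pos: [0.5946, 0.1507, 0.083]
tcp_rot: [-2.152, -2.284, 0.008]
force: [0.7, 0.2, 0.6]
width: 0.0358
```

Run:
```python
from h import *
a=cams.capture("top")[...,::-1];b=cams.capture("scene")[...,::-1]
c=np.vstack([cv2.resize(a[222:260,340:390],(600,380),interpolation=cv2.INTER_CUBIC)])
d=cv2.resize(b[252:287,245:295],(600,420),interpolation=cv2.INTER_CUBIC)
cv2.imwrite("pics/c1.png",cv2.convertScaleAbs(c,alpha=1.4,beta=10));cv2.imwrite("pics/c2.png",cv2.convertScaleAbs(d,alpha=1.4,beta=10))
c=cv2.resize(b[200:360,340:580],None,fx=3.3,fy=3.3,interpolation=cv2.INTER_CUBIC)
cv2.imwrite("pics/f14.png",cv2.convertScaleAbs(c,alpha=1.3,beta=20))
```

```text
(no output)
```

View pics/c1.png

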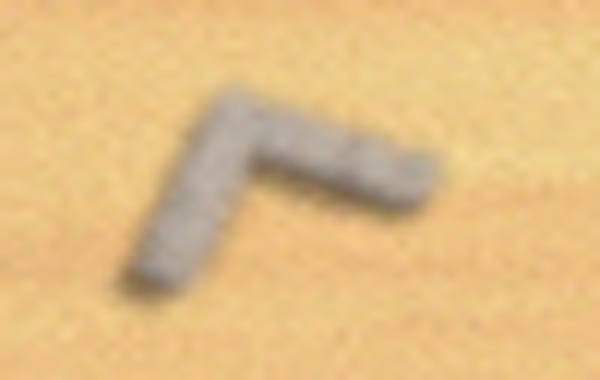

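View pics/c2.png

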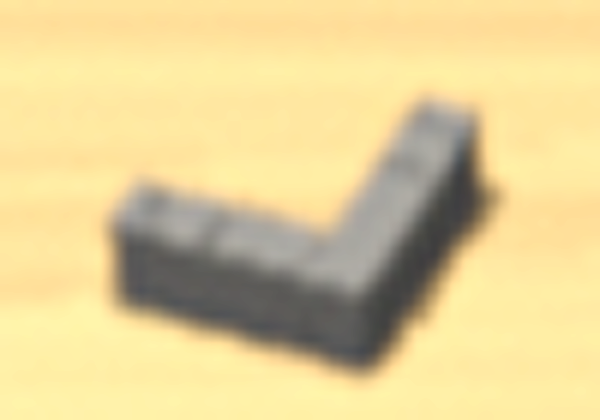

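View pics/f14.png

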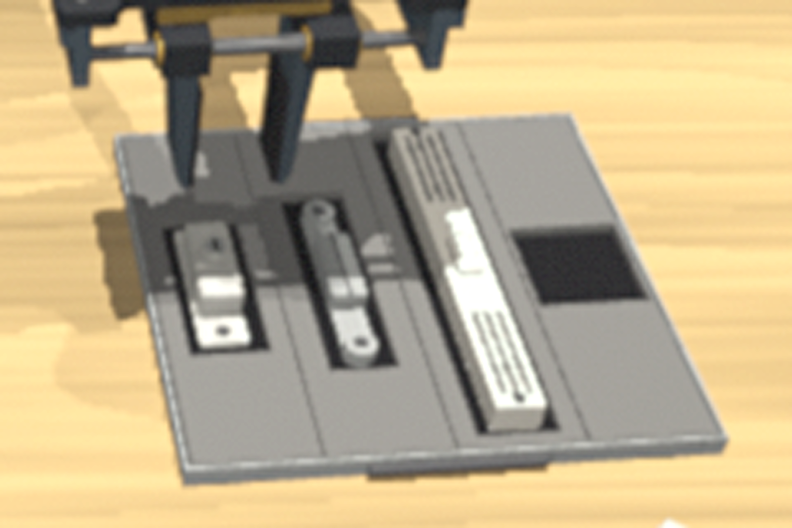

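Run:
```python
from h import *
M=[[-20,-20,18],[20,-20,18],[20,-10,18],[-20,20,18],[-10,20,18],[-10,-10,18]]
t=np.array([[230,88],[130,268],[180,290],[442,160],[412,200],[255,160]])/[12,10]+[340,222]
s=np.array([[372,300],[475,115],[425,98],[118,228],[140,183],[322,232]])/12+[245,252]
for n,p in(("top",t),("scene",s)):
    r,e=fit(M,p,[.55,-.07,2.75],n);print(n,r[:2].round(4),np.degrees(r[2]).round(1),e)
    P=model(r,[[11,-15,9]]);print(P.round(4))
```

```text
top [ 0.5508 -0.0714] 157.7 0.8744182725854728
[[ 0.5463 -0.0534  0.009 ]]
scene [ 0.5587 -0.0705] 158.9 0.9462145205041566
[[ 0.5539 -0.0526  0.009 ]]
```

```bash
python3 -m inch '{"gripper":[3.6,3.6,3.6,3.6,3.6],"offset":[[-0.9,-4.1,0.5],[-1.9,-8.2,0.5],[-2.8,-12.3,0.5],[-3.7,-16.4,0],[-4.7,-20.4,-1]],"twist":[[0,0,-5],[0,0,-10],[0,0,-15],[0,0,-20],[0,0,-25]]}' 20
python3 -m inch '{"gripper":[3.6,3.6,3.6],"offset":[[0,0,-2],[0,0,-3.3],[0,0,-3.3]],"twist":[[0,0,0],[0,0,0],[0,0,0]]}' 20
python3 - <<'E'
from h import *
s=status.state();print(s['eef_pos'],R.from_rotvec(s['tcp_rot']).as_matrix()[:,0])
b=cams.capture("scene")[...,::-1]
d=cv2.resize(b[212:302,220:330],(770,630),interpolation=cv2.INTER_CUBIC)
cv2.imwrite("pics/c3.png",cv2.convertScaleAbs(d,alpha=1.4,beta=10))
E
```

```text
clock: 19.6
eef_pos: [0.5494, -0.0542, 0.0746]
tcp_rot: [2.6, 1.762, 0.001]
force: [0.7, -0.6, -0.1]
width: 0.0362
clock: 19.98
eef_pos: [0.5487, -0.0525, 0.0407]
tcp_rot: [-2.596, -1.765, 0.003]
force: [-0.8, -0.2, -1.0]
width: 0.036
[ 0.54874848 -0.05246145  0.04071105] [ 3.67746482e-01  9.29925931e-01 -5.37371139e-04]
```

View pics/c3.png

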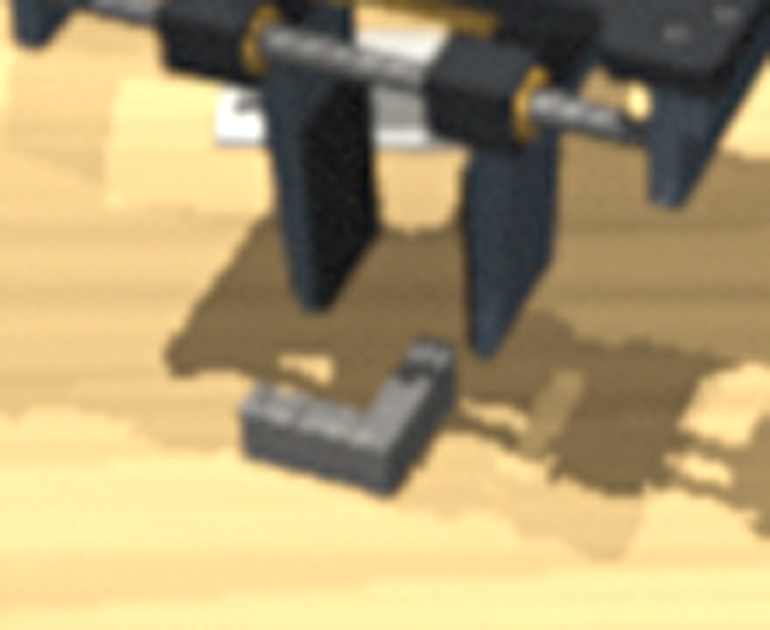

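```bash
python3 -m inch '{"gripper":[3.6,3.6,3.6,3.6],"offset":[[0.2,-0.1,-1],[0.2,-0.1,-2],[0.2,-0.1,-3.2],[0.2,-0.1,-3.2]],"twist":[[0,0,0],[0,0,0],[0,0,0],[0,0,0]]}' 20
python3 - <<'E'
from h import *
s=status.state();print(s['eef_pos'],s['force'])
b=cams.capture("scene")[...,::-1]
d=cv2.resize(b[212:302,220:330],(770,630),interpolation=cv2.INTER_CUBIC)
cv2.imwrite("pics/c4.png",cv2.convertScaleAbs(d,alpha=1.4,beta=10))
E
```

```text
clock: 20.52
eef_pos: [0.5505, -0.0537, 0.0087]
tcp_rot: [-2.597, -1.765, 0.003]
force: [0.3, -0.1, 0.5]
width: 0.0359
[ 0.55050142 -0.05372459  0.00867912] [ 0.32865945 -0.11922717  0.45547512]
```

View pics/c4.png

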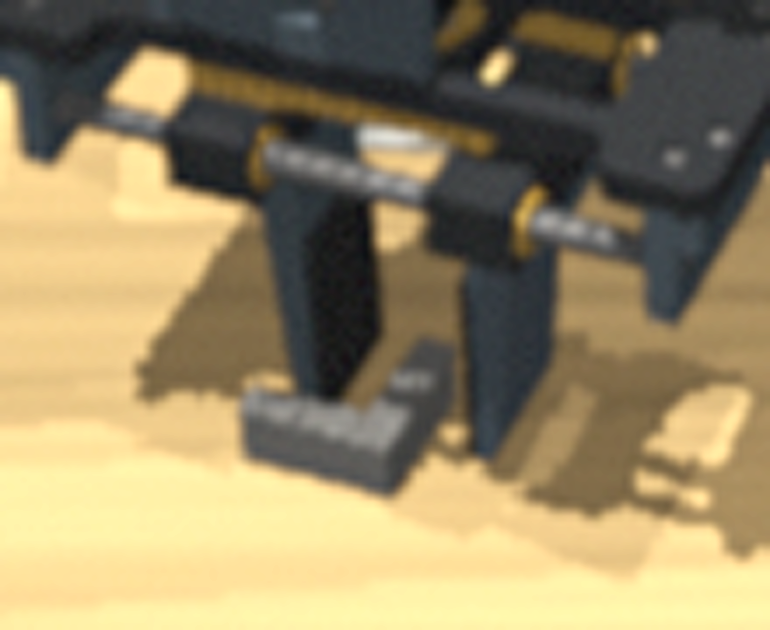

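The left finger sits inside the L, just behind the other leg, and the right finger is outside. Closing.

```bash
python3 -m inch '{"gripper":[2.4,1.4,0.6,0.6,0.6],"offset":[[0,0,0],[0,0,0],[0,0,0],[0,0,0],[0,0,0]],"twist":[[0,0,0],[0,0,0],[0,0,0],[0,0,0],[0,0,0]]}' 15
python3 -m inch '{"gripper":[0.6,0.6,0.6,0.6,0.6],"offset":[[0,0,0],[0,0,0.3],[0,0,2],[0,0,4.5],[0,0,7]],"twist":[[0,0,0],[0,0,0],[0,0,0],[0,0,0],[0,0,0]]}' 15
python3 - <<'E'
from h import *
s=status.state();print(s['eef_pos'],s['width'],R.from_rotvec(s['tcp_rot']).as_matrix()[:,0])
b=cams.capture("scene")[...,::-1]
d=cv2.resize(b[182:272,220:330],(770,630),interpolation=cv2.INTER_CUBIC)
cv2.imwrite("pics/c5.png",cv2.convertScaleAbs(d,alpha=1.4,beta=10))
E
```

```text
clock: 21.2
eef_pos: [0.5517, -0.0539, 0.0103]
tcp_rot: [2.598, 1.766, 0.001]
force: [-0.1, -0.8, 2.2]
width: 0.01
clock: 21.82
eef_pos: [0.5512, -0.0538, 0.0804]
tcp_rot: [-2.598, -1.765, 0.001]
force: [0.2, -0.1, -0.2]
width: 0.0097
[ 0.55118082 -0.05384187  0.08039423] 0.009740538947720439 [ 3.68251737e-01  9.29726113e-01 -1.11445566e-04]
```

View pics/c5.png

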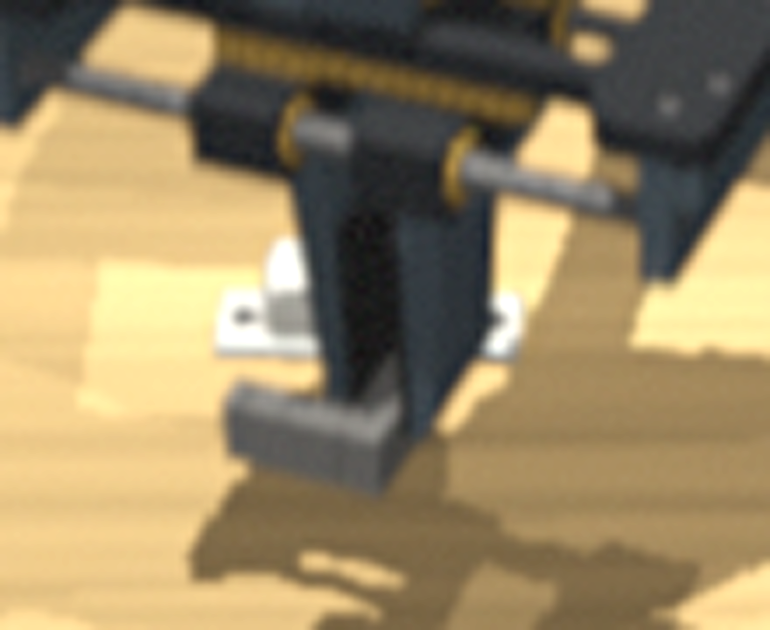

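```bash
python3 -m inch '{"gripper":[0.6,0.6,0.6,0.6,0.6],"offset":[[0.3,4.5,0],[0.6,9,0],[0.9,13.6,0],[1.2,18.1,0],[1.5,22.6,0]],"twist":[[0,0,3],[0,0,6],[0,0,9],[0,0,12],[0,0,15]]}'
python3 -m inch '{"gripper":[0.6,0.6,0.6,0.6,0.6],"offset":[[0.3,4.5,0],[0.6,9,0],[0.9,13.6,0],[1.1,18.1,-1],[1.1,18.1,-3]],"twist":[[0,0,3],[0,0,6],[0,0,9],[0,0,10],[0,0,10]]}'
python3 -m inch '{"gripper":[0.6,0.6],"offset":[[0,0,-1],[0,0,-1]],"twist":[[0,0,0],[0,0,0]]}'
python3 - <<'E'
from h import *
s=status.state();print(s['eef_pos'],s['width'],R.from_rotvec(s['tcp_rot']).as_matrix()[:,0])
b=cams.capture("scene")[...,::-1]
d=cv2.resize(b[222:312,460:570],(770,630),interpolation=cv2.INTER_CUBIC)
cv2.imwrite("pics/c6.png",cv2.convertScaleAbs(d,alpha=1.4,beta=10))
f=lambda P:((proj("scene",P)-[460,222])*7).round(0).tolist()
pk=[.587,.339,.0593]
z=30
L=[.587,.339,np.radians(183.4)]
print('pocket',f(model(pk,[[-28,-28,12],[-28,28,12],[28,28,12],[28,-28,12]])))
print('L top apex, y-end outer, bottom apex',f(model(L,[[-20,-20,z+18],[-20,20,z+18],[-20,-20,z],[-20,20,z]])))
E
```

```text
clock: 22.5
eef_pos: [0.5662, 0.1735, 0.0794]
tcp_rot: [-2.344, -2.092, 0.001]
force: [-0.3, -0.0, -0.8]
width: 0.0097
clock: 23.12
eef_pos: [0.5778, 0.3569, 0.0496]
tcp_rot: [2.151, 2.29, 0.005]
force: [-0.1, -0.6, 0.3]
width: 0.01
clock: 23.38
eef_pos: [0.5769, 0.3522, 0.0388]
tcp_rot: [-2.155, -2.285, 0.004]
force: [-0.2, 0.2, 1.0]
width: 0.0097
[0.57686114 0.35221934 0.03875206] 0.009741655618270412 [-0.0586027   0.99828074 -0.00113706]
pocket [[235.0, 318.0], [459.0, 306.0], [537.0, 469.0], [303.0, 482.0]]
L top apex, y-end outer, bottom apex [[527.0, 335.0], [357.0, 344.0], [510.0, 391.0], [342.0, 400.0]]
```

View pics/c6.png

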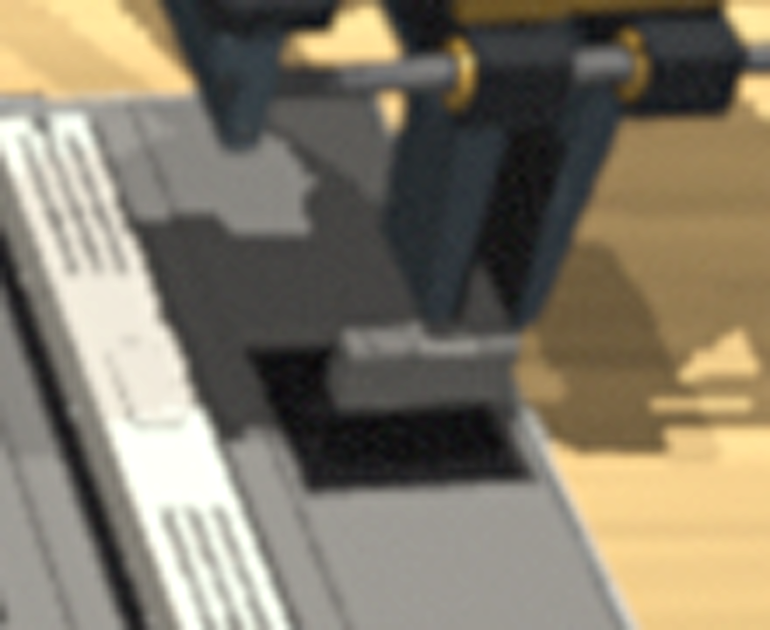

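```bash
python3 -m inch '{"gripper":[0.6,0.6,0.6,0.6,0.6],"offset":[[0,0.2,-1],[0,0.2,-1.8],[0,0.2,-2.2],[0,0.2,-2.4],[0,0.2,-2.4]],"twist":[[0,0,0],[0,0,0],[0,0,0],[0,0,0],[0,0,0]]}'
python3 -m inch '{"gripper":[1.4,2.2,2.6,2.6,2.6],"offset":[[0,0,0],[0,0,0],[0,0,2],[0,0,7],[-4,0,12]],"twist":[[0,0,0],[0,0,0],[0,0,0],[0,0,0],[0,0,0]]}'
python3 -m inch '{"gripper":[2.6,2.6,2.6,2.6,2.6],"offset":[[-4,0,2],[-9,0,4],[-14,0,6],[-19,0,6],[-22,0,6]],"twist":[[0,0,0],[0,0,0],[0,0,0],[0,0,0],[0,0,0]]}'
python3 - <<'E'
from h import *
b=cams.capture("scene")[...,::-1]
c=cv2.resize(b[200:360,340:580],None,fx=3.3,fy=3.3,interpolation=cv2.INTER_CUBIC)
cv2.imwrite("pics/e1.png",cv2.convertScaleAbs(c,alpha=1.3,beta=20))
b=cams.capture("top")[...,::-1];cv2.imwrite("pics/e2.png",b)
E
```

```text
clock: 24.05
eef_pos: [0.5776, 0.3551, 0.0163]
tcp_rot: [2.155, 2.286, 0.001]
force: [0.1, -0.3, 1.6]
width: 0.0097
clock: 24.68
eef_pos: [0.5401, 0.3552, 0.1356]
tcp_rot: [2.156, 2.284, 0.003]
force: [-0.6, 1.1, 0.1]
width: 0.0259
clock: 25.3
eef_pos: [0.3164, 0.3548, 0.1953]
tcp_rot: [-2.153, -2.287, -0.001]
force: [-0.3, 0.8, 0.2]
width: 0.026
```

View pics/e1.png

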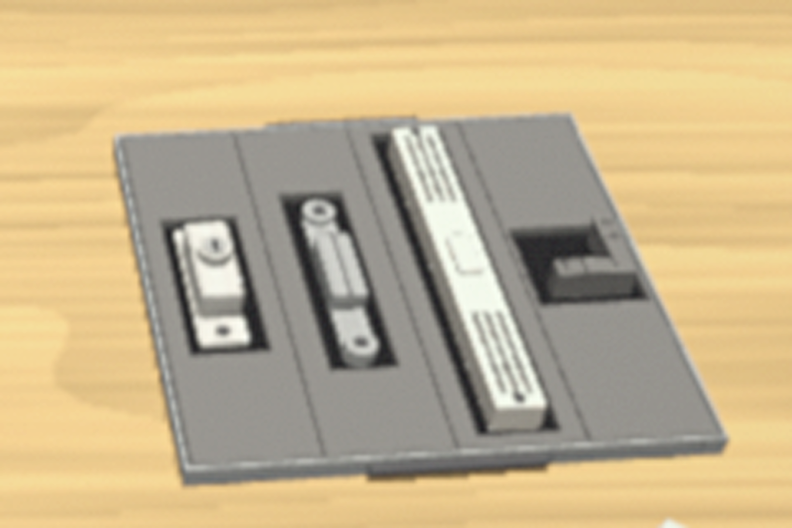

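View pics/e2.png

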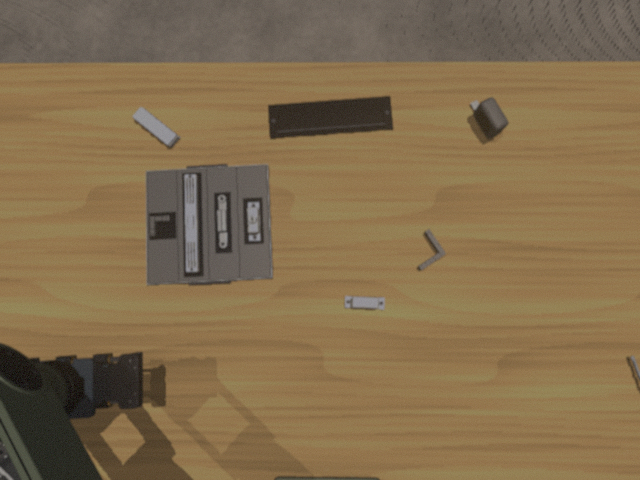

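Run:
```python
import cv2
a=cv2.imread("pics/e2.png")
cv2.imwrite("pics/e3.png",cv2.convertScaleAbs(cv2.resize(a[160:290,140:280],None,fx=4.5,fy=4.5,interpolation=cv2.INTER_CUBIC),alpha=1.4,beta=10))
```

```text
(no output)
```

View pics/e3.png

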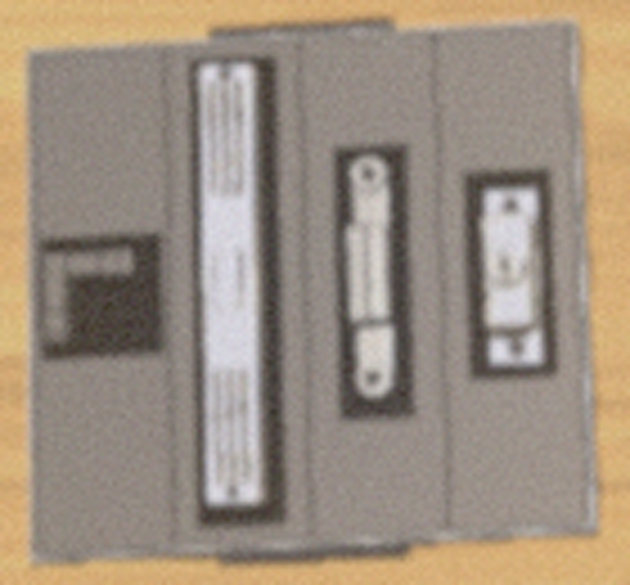

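Run:
```python
from h import *
a=cv2.imread("pics/e2.png")
cv2.imwrite("pics/e4.png",cv2.convertScaleAbs(cv2.resize(a[205:247,142:184],None,fx=14,fy=14,interpolation=cv2.INTER_CUBIC),alpha=1.6,beta=10))
b=cams.capture("scene")[...,::-1]
cv2.imwrite("pics/e5.png",cv2.convertScaleAbs(cv2.resize(b[260:300,485:545],None,fx=13,fy=13,interpolation=cv2.INTER_CUBIC),alpha=1.5,beta=10))
```

```text
(no output)
```

View pics/e4.png

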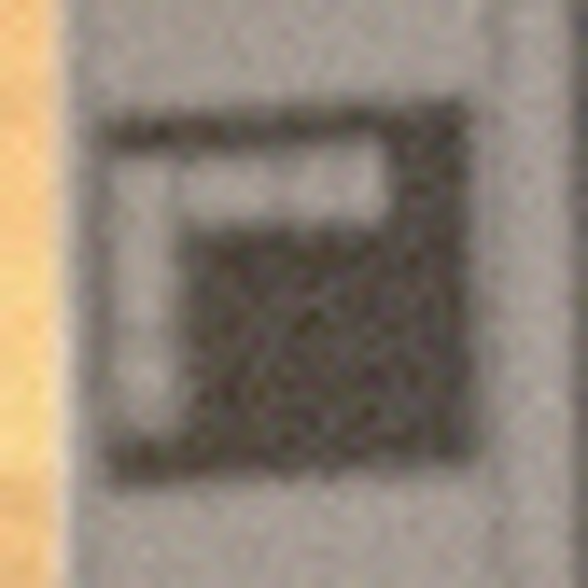

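View pics/e5.png

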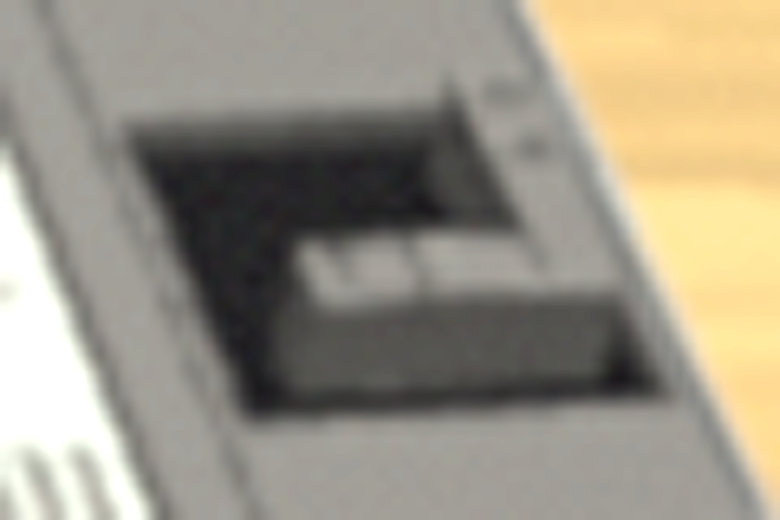

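Run:
```python
from h import *
t=lambda l:np.array(l)/14+[142,205]
M=[[-20,-20,24],[-20,20,24],[20,-20,24]]
# L: apex upper-left; y-leg end right-top; x-leg end bottom-left
print(fit(M,t([[108,155],[385,140],[115,435]]),[.59,.34,3.2]))
def rect(L,W,z):return [[-L/2,-W/2,z],[-L/2,W/2,z],[L/2,W/2,z],[L/2,-W/2,z]]
print(fit(rect(56,56,12),t([[475,465],[110,485],[98,120],[465,103]]),[.59,.34,.06]))
s=lambda l:np.array(l)/13+[485,260]
print(fit([[-20,20,24],[-20,-20,24],[-20,20,6],[-20,-20,6]],s([[310,308],[625,295],[275,395],[605,378]]),[.59,.34,3.2],"scene"))
print(fit(rect(56,56,12),s([[130,120],[450,100],[665,398],[245,415]]),[.59,.34,.06],"scene"))
# others unchanged? plain lock/large corner
a=cv2.imread("pics/top0.png");b=cv2.imread("pics/e2.png")
for x0,y0,x1,y1 in((338,290,392,316),(412,222,450,278)):
    print(cv2.phaseCorrelate(*[cv2.cvtColor(i[y0:y1,x0:x1],6).astype(np.float32) for i in(a,b)]))
```

```text
(array([0.58557025, 0.34033722, 3.21265734]), np.float64(0.25684756554554156))
(array([0.58650309, 0.33870436, 0.06579542]), np.float64(0.7933359349040074))
(array([0.59012786, 0.34034907, 3.17569532]), np.float64(0.8799834004643685))
(array([0.59066689, 0.33615651, 0.12844762]), np.float64(3.4258365176722236))
((0.05419258037843022, 0.5378202819666864), 1.001939180947135)
((0.022467714267531136, 0.004847478547240769), 0.9434298125902811)
```

All four pieces are seated and the look-alikes haven't moved, so I'm handing in.

```bash
python3 -c "
from plant import arm,status
print(arm.close_job(),status.state()['clock'])"
```

```text
the job is handed in; nothing more can be done
the job is handed in; nothing more can be done
```

I packed the white vent, chrome restrictor, keyed lock and small corner into their pockets. I set each piece down on the floor, released it, then moved the arm clear. The job was handed in at about 25 s.

**Last checks:**
- **Pieces:** All four lie flat in their own pockets in both camera views. For the small corner I fitted its position: about 2 mm from the pocket centre in the top view and 4 mm in the scene view. The vent, restrictor and lock were checked by eye only after release; the last pre-release checks put the vent and lock within about 2–4 mm of their pocket centres.
- **Look-alikes:** The plain lock and the large corner moved by less than about 1 mm in the top view.
- **Disagreements:** The two cameras differed by 4–8 mm in x, so I mostly used a value between them and lined pieces up against the pockets in the images. The scene-view fit of the square pocket was poor (3.4 px error), so I relied on the top view there. The lock was about 5 mm off when it first reached its pocket, and I corrected that before setting it down.

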